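Slide the spice caddy home and turn the scoop round

TASK

The bamboo scoop has been left back to front in the wide bay of the terracotta tray, where the steel spice caddy belongs. Take the scoop out, push the caddy along the table fully home into the wide bay without lifting or tipping it, and lay the scoop in the narrow lane beside it the right way round: bowl in, fully home under the clear shelf, handle sticking straight out to the front. Leave the canister, the egg cups, the mill and the jar standing where they are, and let go of everything.

Things in the scene. Friction and masses are not known exactly. Their poses are not given: they have to be found in the camera images.
- tray: Fixed terracotta plastic tray, open at its front (-x) end, floor level with the table. Origin on the table, on the wide bay's centre line, under the clear shelf's front edge; +x points in, y left. Three walls 25 mm high, 5 mm thick, x = -20 to 90 mm: inner faces at y = 60 and -60 (wide bay), -65 and -135 (narrow lane). Back wall's inner face at x = 90 mm for both.
- tray_lane (a point): Centre of the narrow lane's floor under the shelf's front edge: x = 0, y = -100 mm in the tray's frame; axes as the tray's. The lane is 70 mm wide.
- tray_shelf (a point): Centre of the top of the clear shelf's front edge. The shelf has bamboo edge strips and covers x = 0 to 95, y = -150 to 75 mm of the tray's frame, underside 89 and top 97 mm above the table, on 10 mm posts just outside the tray's outer walls; two tins on its back corners reach 144 mm.
- caddy: Stainless spice caddy, closed box with flat flap lid: 130 mm (x) by 104 (y) by 64 high, 0.45 to 0.85 kg, too wide to grip, loose. Origin: centre of underside. Starts left or right in front of the tray, turned up to 20 degrees, latch (-x face) to the front. Home: long side along the tray's x, +x face at the back wall: origin about x = 25, y = 0 mm in the tray's frame.
- scoop: Bamboo scoop, 170 mm, 0.11 kg, lying flat. Origin on the underside where bowl meets handle; x to the bowl's tip. Bowl x = 0 to 80 mm, 50 wide, 30 high, 5 mm walls, open in front and above. Handle x = -90 to 0, 14 wide, 12 to 30 mm above the underside. Balances about 15 mm ahead of the origin. Starts in the wide bay, handle under the shelf. Home: origin at tray_lane, 0 to 10 mm in, x axes alike.
- canister: Clear acrylic canister with bamboo lid, 82 mm across, 90 mm high, loose; a bystander. Origin at the centre of its underside. Stands in front of the tray on the side where the caddy is not.
- cup_a: Teal ceramic egg cup, 54 mm across, 65 mm high, loose; a bystander. Origin at the centre of its underside.
- cup_b: Teal ceramic egg cup, the same as the other; a bystander. Origin at the centre of its underside.
- mill: Dark wooden pepper mill, 52 mm across, 115 mm high, loose; a bystander. Origin at the centre of its underside.
- jar: Glass jar with steel lid, 54 mm across, 75 mm high, loose; a bystander. Origin at the centre of its underside.
- scoop_tip (a point): Middle of the scoop bowl's open tip: 80 mm ahead of the scoop's origin along its x, 15 mm above its underside.
There are look-alikes about, which are no part of the job. Several things have the shape of the caddy; the one meant has the colours described above. Several things look just like the scoop: the one meant starts farthest from the robot's base.

How it is judged:
At the end, for the whole second after the job is handed in: In the tray's frame: caddy flat at x 10 to 32 mm, |y| under 14 mm, square within 0.14 rad; scoop flat on the table at x -12 to 16 mm, y -118 to -82 mm, straight within 0.2 rad, its bowl tip beyond x = 62 mm. Both at rest and released (x of caddy in the frame of tray between 0.01 and 0.032 m and y of caddy in the frame of tray between -0.014 and 0.014 m and angle between the x axis of caddy and the x axis of tray, either way round below 0.14 rad and angle between caddy's own z axis and vertical below 0.08 rad and x of scoop in the frame of tray between -0.012 and 0.016 m and y of scoop in the frame of tray between -0.118 and -0.082 m and angle between the x axis of scoop and the x axis of tray, either way round below 0.2 rad and angle between scoop's own z axis and vertical below 0.1 rad and height (world z) of scoop below 0.006 m and linear speed of each of caddy, scoop below 0.02 m/s and x of scoop_tip in the frame of tray above 0.062 m); the robot touches nothing.
It fails at once if the caddy is lifted or tipped (height (world z) of caddy above 0.02 m or angle between caddy's own z axis and vertical above 0.25 rad).
It fails at once if a bystander (canister, egg cup, mill, jar) is shifted by more than 30 mm or knocked over (distance of any of canister, cup_a, cup_b, mill, jar from where it was at the start of the episode above 0.03 m or angle between any of canister, cup_a, cup_b, mill, jar's own z axis and vertical above 0.4 rad).
It also fails if it takes over 72 s, if anything falls off the work surface, if the arm or the gripper's body presses on something with over 40 N, if the wrist force passes 120 N, or if a joint passes its speed limit or range.

ROBOT

A 6-joint arm with a two-finger parallel gripper is mounted at the origin on the work surface. World frame = base frame: x ahead of the robot, y to its left, z up, the work surface at z = 0. Lengths are in m, angles in rad, forces in N, time in s.
With the tool pointing down it reaches from about 0.225 to 0.875 m from the base axis. Payload 3.4 kg.
Tool frame: the origin (TCP) lies at the very end of the fingers, on their centre line; the grasp point (between the pads) lies 19 mm behind it; z points along the fingers, y is the line along which they close (so a half turn about z gives the same grasp; the last joint's range is limited). The gripper opens to 85 mm and grips with 20 to 120 N. Pads are 22 mm wide; open, the fingers measure 114 mm over their backs; the gripper's body (76 mm by 85 mm) begins 54 mm behind the grasp point. The pads swing forward as they close: fully open they stand 13 mm farther back than shut.
Start: joints at [-1.278, 0.276, 1.505, -0, 1.361, -0.121], TCP at [0.231, -0.527, 0.231] pointing down, gripper open.
Joint ranges: [-2.89, 2.89], [-0.75, 2.08], [0.22, 2.7], [-1.18, 4.32], [0.11, 2.71], [-2.7, 2.7]. Speed limits (rad/s): [2.57, 2.57, 3.14, 3.14, 3.14, 3.14].

INTERFACE

Orientations are given as a 3x3 rotation matrix whose columns are the frame's x, y, z axes.
In Python, from workcell import readout, capture, sign_off gives the robot as it stands. The module is installed in compiled form; this text tells all that it offers.
- The arm moves only by the shell command python3 -m creep 'ROWS' [FORCE]. ROWS is JSON, a list of rows, each a list of 3 entries, a list of its own where there are three numbers: the shift along the world's x, y, z in cm, then the turn about the world's z in rad, then the finger opening in cm, from 0 to 8.54. A call has 1 to 5 rows; each row is the pose to reach, as a shift and turn from the pose commanded when the call began; what a row does not reach only later rows make up. A row lasts 1/10 s, in which the tool goes at most 50 mm and 8.59 degrees, less where a joint would pass 70% of its speed; a pose out of reach is approached as far as the arm can. A call with a gripper value outside its range is refused whole. The fingers move at their own pace and stop on an object; FORCE is the grip in N (left out, the last holds). Time passes only in rows, so rows that repeat a pose let the fingers close. It gives the time, the measured TCP pose, the force, the opening and the grip force at its end, in the units of the state.
- readout.observe(): the state, without advancing time (a new reading comes with each control period).
- capture(name): name is "scene" or "side" or "wrist"; returns a dict with "color" (384x512x3 uint8, blue, green, red), "K" (3x3 intrinsics, pixels), "R" (3x3) and "t" (3): a world point X has camera coordinates R X + t. Camera axes: x right, y down, z forward; pixel columns grow to the right and rows downward; lengths in m; the calibration is good to about 2 mm. A picture is of the moment at which its call begins. There is no depth.
- sign_off(): hands the job in; it is judged then, once.
The state is a dict: "time": time; "q": joint angles; "dq": joint speeds; "joint_efforts": joint torques, N m; "position": TCP position; "orientation": TCP orientation; "force": force on the tool from outside, world axes, zero at the start; "torque": the same for the moment, N m; "opening": finger opening in m; "gripper_force": force on a finger pad.
Only numpy, scipy, OpenCV 4.12 (cv2) and the standard library are available. Lean on these libraries where they do the work, as an engineer would, in place of code of your own. Each camera call takes 0.05 s, during which the arm holds its last target. There are 200 camera calls.

## Working session

There is one attempt and no reset: what is moved stays moved. The work goes in short steps, Python scripts to look and compute and a shell command to move; the robot and the scene stay as the last step left them, time stands still between calls to the robot, and variables do not carry over. Pictures are saved under pics/ and viewed, at most 10 in all, crops included, and the job is handed in when it is done.

```bash
mkdir -p pics; cat > h.py <<'E'
import numpy as np,cv2,pickle
from workcell import readout,capture,sign_off
def snap(n,f):
    c=capture(n); cv2.imwrite(f'pics/{f}.png',c['color']); pickle.dump(c,open(f'pics/{f}.pkl','wb')); return c
def load(f): return pickle.load(open(f'pics/{f}.pkl','rb'))
def ray(c,u,v,z=0.):
    R,t=np.array(c['R']),np.array(c['t']); o=-R.T@t; d=R.T@np.linalg.inv(c['K'])@[u,v,1]
    return o+d*(z-o[2])/d[2]
def proj(c,X):
    X=np.atleast_2d(X); p=(np.array(c['R'])@X.T).T+np.array(c['t']); p=p@np.array(c['K']).T; return p[:,:2]/p[:,2:]
E
python3 - <<'E'
from h import *
a=snap('scene','s0');b=snap('side','d0')
for c in(a,b): print(c['K'],-np.array(c['R']).T@np.array(c['t']))
for n in('s0','d0'): cv2.imwrite(f'pics/{n}b.png',cv2.resize(cv2.imread(f'pics/{n}.png'),(800,600),interpolation=cv2.INTER_CUBIC))
print(readout.observe())
E
```

```text
[[421.27587776   0.         260.87402097]
 [  0.         421.27587776 192.40758451]
 [  0.           0.           1.        ]] [ 1.12233602 -0.62028391  0.87554106]
[[406.66836737   0.         262.75318155]
 [  0.         406.66836737 191.17863035]
 [  0.           0.           1.        ]] [-0.06063203  0.67750197  0.97363043]
{'time': 0.1, 'q': array([-1.27797676e+00,  2.76528425e-01,  1.50602649e+00,  4.74634822e-07,
        1.36067706e+00, -1.20944512e-01]), 'dq': array([ 0.0005825 , -0.00122532, -0.00182472,  0.00080371, -0.0014529 ,
       -0.00036126]), 'joint_efforts': array([ 1.15826770e-03, -4.17699623e+01, -2.46405548e+01, -4.46371132e-04,
        5.88315437e-03, -1.33370827e-05]), 'position': array([ 0.23107078, -0.52601169,  0.23052015]), 'orientation': array([[ 9.15614020e-01,  4.02058134e-01, -4.72748822e-04],
       [ 4.02058363e-01, -9.15612696e-01,  1.56967027e-03],
       [ 1.98243875e-04, -1.62728472e-03, -9.99998656e-01]]), 'force': array([-0.69265038,  0.5725546 , -0.3273028 ]), 'torque': array([ 0.04562362, -0.01403439, -0.03406061]), 'gripper_force': 0.0, 'opening': 0.0857362610078782}
```

View pics/s0b.png

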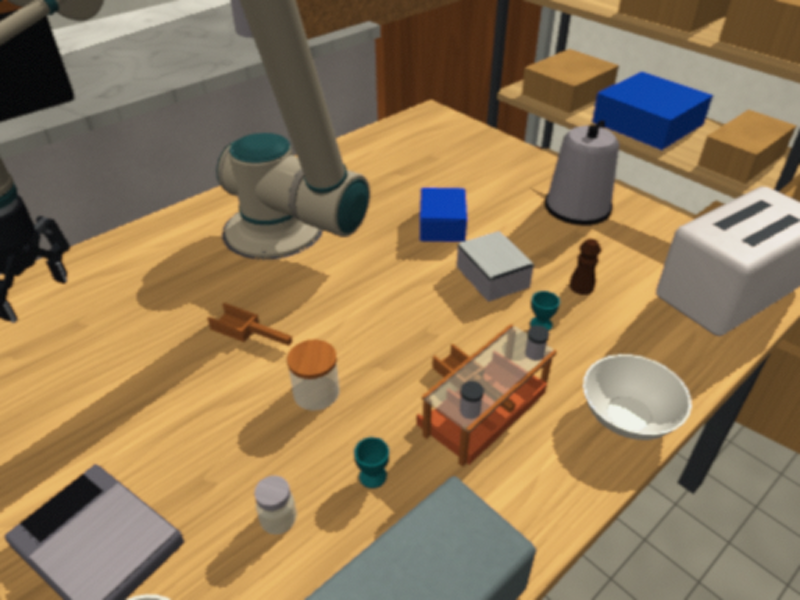

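View pics/d0b.png

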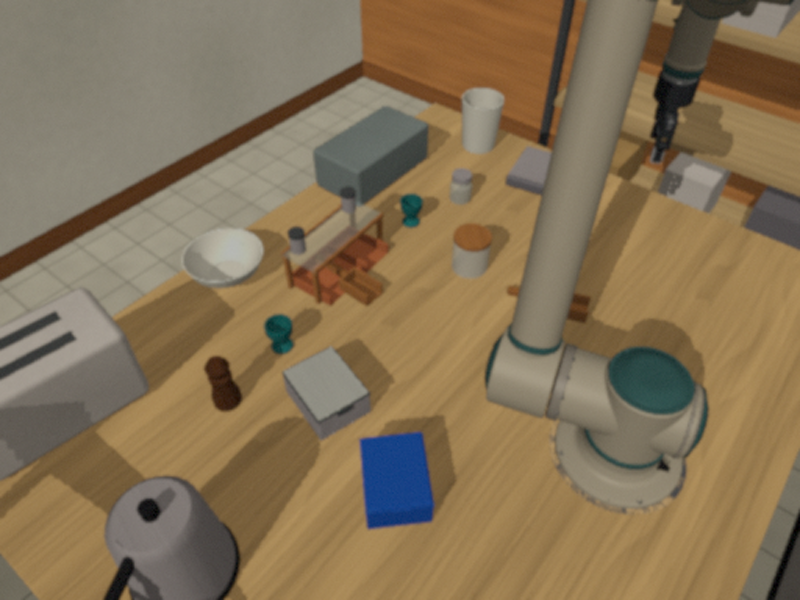

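```bash
python3 - <<'E'
from h import *
f=lambda n,x,y:cv2.resize(cv2.imread(f'pics/{n}.png')[y:y+170,x:x+114],None,fx=3.5,fy=3.5,interpolation=cv2.INTER_CUBIC)
cv2.imwrite('pics/c0.png',np.hstack([f('s0',262,138),f('d0',172,115)]))
E
```

```text
(no output)
```

View pics/c0.png

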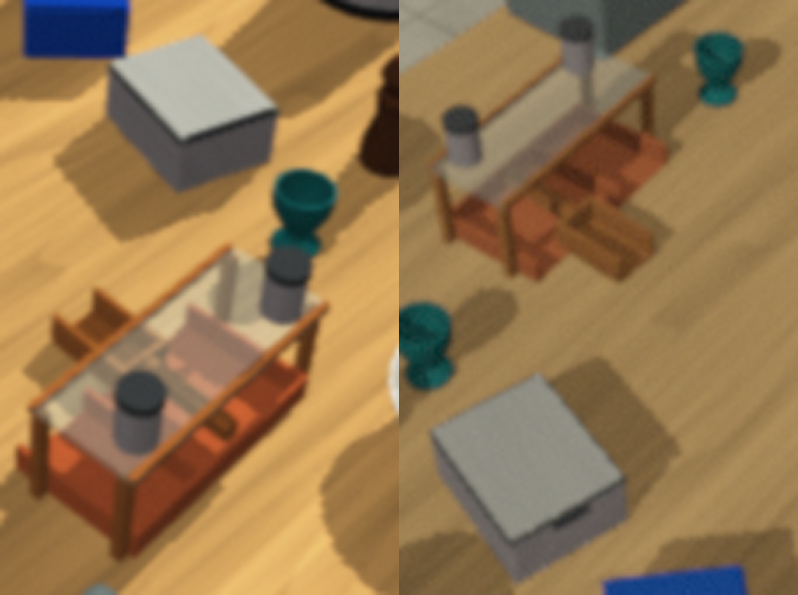

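```bash
cat >> h.py <<'E'
def T(p,P):
    c,s=np.cos(p[2]),np.sin(p[2]); P=np.atleast_2d(P).astype(float)
    return np.c_[p[0]+c*P[:,0]-s*P[:,1],p[1]+s*P[:,0]+c*P[:,1],P[:,2]]
E
python3 - <<'E'
from h import *
from scipy.optimize import least_squares
S=load('s0');D=load('d0')
L=lambda a:[((u+.5)/3.5-.5+262,(v+.5)/3.5-.5+138) for u,v in a]
Rr=lambda a:[((u-399+.5)/3.5-.5+172,(v+.5)/3.5-.5+115) for u,v in a]
def fit(obs,p0):
    f=lambda p:np.concatenate([(proj(c,T(p,P))-np.array(q)).ravel() for c,P,q in obs])
    r=least_squares(f,p0,loss='soft_l1'); print(np.round(r.x,4),np.round(r.fun.reshape(-1,2),1).tolist()); return r.x
sh=np.array([[0,-.15,.097],[0,.075,.097],[.095,-.15,.097],[.095,.075,.097]])
tr=fit([(S,sh,L([(35,408),(230,247),(125,478),(325,305)])),(D,sh[[0,1,3]],Rr([(653,78),(510,198),(437,168)]))],[.6,0,0])
a,b=.065,.052
cp=[[-a,b,.064],[a,b,.064],[a,-b,.064],[-a,-b,.064]]
# scene order: which is which
for q in L([(108,68),(200,38),(275,108),(182,140)]): print('S',ray(S,*q,.064).round(3))
for q in Rr([(540,377),(625,480),(515,543),(432,432)]): print('D',ray(D,*q,.064).round(3))
for n,uv,z in(('mill',(583,290),0),('cupN',(543,325),0),('cupF',(372,483),0),('jar',(277,528),0),('can',(315,402),0),('bowlrim far L',None,0)):
    if uv: print(n,ray(S,uv[0]*.64,uv[1]*.64,z).round(3))
for n,uv,z in(('mill',(227,403),0),('cupN',(281,348),0),('cupF',(411,222),0),('jar',(460,198),0),('can',(470,270),0),('can top',(472,237),.09),('blue corner',(361,437),.06),('blue',(430,520),0)):
    print(n,ray(D,uv[0]*.64,uv[1]*.64,z).round(3))
# scoop rim corners
for q in L([(55,325),(97,290)]): print('rim S',ray(S,*q,.03).round(3))
for q in Rr([(655,235),(622,257)]): print('rim D',ray(D,*q,.03).round(3))
E
```

```text
[ 0.6418 -0.0066  0.0561] [[-3.3, -0.8], [-1.7, -1.1], [1.4, 1.5], [0.7, -0.1], [1.9, -1.0], [-0.5, 1.8], [-2.3, -1.7]]
S [0.391 0.198 0.064]
S [0.417 0.296 0.064]
S [0.533 0.265 0.064]
S [0.507 0.17  0.064]
D [0.501 0.177 0.064]
D [0.38  0.211 0.064]
D [0.407 0.305 0.064]
D [0.53  0.272 0.064]
mill [0.615 0.342 0.   ]
cupN [0.625 0.2   0.   ]
cupF [ 0.667 -0.271  0.   ]
jar [ 0.631 -0.42   0.   ]
can [ 0.48  -0.239  0.   ]
mill [0.6   0.356 0.   ]
cupN [0.617 0.204 0.   ]
cupF [ 0.656 -0.26   0.   ]
jar [ 0.619 -0.411  0.   ]
can [ 0.452 -0.212  0.   ]
can top [ 0.459 -0.216  0.09 ]
blue corner [0.336 0.283 0.06 ]
blue [0.177 0.303 0.   ]
rim S [ 0.567 -0.042  0.03 ]
rim S [0.562 0.01  0.03 ]
rim D [ 0.556 -0.034  0.03 ]
rim D [0.561 0.007 0.03 ]
```

```bash
python3 -m creep '[[[2.5,4.2,1],-0.1,8.5],[[5,8.4,2],-0.2,8.5],[[7.5,12.6,3],-0.3,8.5],[[10,16.8,4],-0.37,8.5],[[12.5,21,5],-0.37,8.5]]'
python3 -m creep '[[[2.5,4.2,1],0,8.5],[[5,8.4,2],0,8.5],[[7.5,12.6,3],0,8.5],[[10,16.8,4],0,8.5],[[12.5,21,5],0,8.5]]'
python3 -m creep '[[[2,4.2,0],0,8.5],[[4,8.4,0],0,8.5],[[4,8.4,0],0,8.5],[[4,8.4,0],0,8.5]]'
python3 - <<'E'
from h import *
c=snap('wrist','w1'); print(c['K'],c['R'],-np.array(c['R']).T@np.array(c['t']))
cv2.imwrite('pics/w1b.png',cv2.resize(c['color'],(800,600),interpolation=cv2.INTER_CUBIC))
E
```

```text
time: 0.6
position: [0.3566, -0.3146, 0.2814]
orientation: [[0.999, 0.042, -0.0], [0.042, -0.999, 0.001], [-0.0, -0.001, -1.0]]
force: [0.8, 0.0, -0.6]
opening: 0.085
gripper_force: 0.0
time: 1.1
position: [0.4816, -0.1045, 0.3315]
orientation: [[0.999, 0.044, -0.0], [0.044, -0.999, -0.0], [-0.0, 0.0, -1.0]]
force: [0.3, -0.9, 0.2]
opening: 0.0853
gripper_force: 0.0
time: 1.5
position: [0.521, -0.0217, 0.3307]
orientation: [[0.999, 0.046, -0.002], [0.046, -0.999, -0.001], [-0.002, 0.001, -1.0]]
force: [-0.2, -0.2, 0.3]
opening: 0.0848
gripper_force: 0.0
[[331.48875862   0.         251.56943588]
 [  0.         331.48875862 191.80298036]
 [  0.           0.           1.        ]] [[ 4.60073888e-02 -9.98940886e-01 -6.53118633e-04]
 [-9.43370501e-01 -4.36630389e-02  3.28855040e-01]
 [-3.28535262e-01 -1.45136288e-02 -9.44380186e-01]] [ 0.60423071 -0.0176964   0.47215629]
```

View pics/w1b.png

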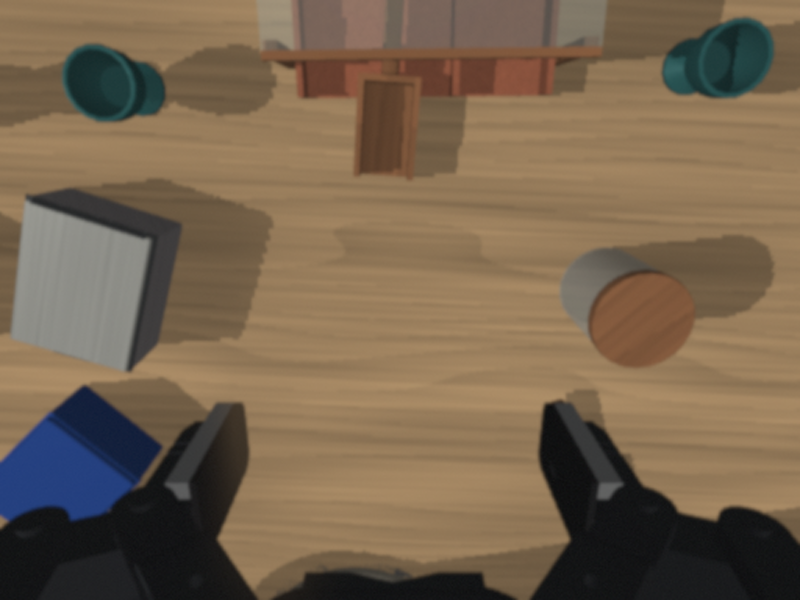

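```bash
python3 - <<'E'
from h import *
W=load('w1'); g=lambda u,v,z:ray(W,(u+.5)*.64-.5,(v+.5)*.64-.5,z).round(4)
for n,u,v,z in (('shL',262,58,.097),('shR',603,53,.097),('wL y65 x-20',299,97,0),('wM',455,96,0),('wR y-140',553,96,0),
 ('tipL',355,176,.03),('tipR',413,180,.03),('orL',361,78,.03),('orR',420,76,.03),
 ('c nl',27,197,.064),('c nr',152,239,.064),('c rr',126,370,.064),('c rl',12,340,.064),('c nr0',180,225,0),('cnl0',75,188,0),
 ('can',641,319,.09),('cupL top',100,82,.065),('cupR top',736,58,.065),('blue',85,387,.0),('blue',162,447,0),('blue',50,420,.06)): print(n,g(u,v,z))
E
```

```text
shL [0.6386 0.0709 0.097 ]
shR [ 0.6519 -0.1533  0.097 ]
wL y65 x-20 [0.6186 0.0635 0.    ]
wM [ 0.6255 -0.0688  0.    ]
wR y-140 [ 0.6294 -0.1519  0.    ]
tipL [0.5584 0.0125 0.03  ]
tipR [ 0.5573 -0.036   0.03  ]
orL [0.6339 0.0094 0.03  ]
orR [ 0.6375 -0.0368  0.03  ]
c nl [0.5341 0.2657 0.064 ]
c nr [0.505  0.1717 0.064 ]
c rr [0.3865 0.207  0.064 ]
c rl [0.4108 0.3012 0.064 ]
c nr0 [0.5038 0.1743 0.    ]
cnl0 [0.5331 0.2655 0.    ]
can [ 0.4644 -0.22    0.09  ]
cupL top [0.6202 0.1966 0.065 ]
cupR top [ 0.6571 -0.2605  0.065 ]
blue [0.3309 0.2866 0.    ]
blue [0.2619 0.215  0.    ]
blue [0.3299 0.2851 0.06  ]
```

```bash
python3 -m creep '[[[2.2,0.3,-4.4],-0.07,8.5],[[4.4,0.6,-8.8],-0.07,8.5],[[6.6,0.9,-13.2],-0.07,8.5],[[6.6,0.9,-18],-0.07,8.5],[[6.6,0.9,-22.5],-0.07,8.5]]'
python3 -m creep '[[[0,0,-4],0,8.5],[[0,0,-7],0,8.5],[[0,0,-9],0,8.5],[[0,0,-9.6],0,8.5],[[0,0,-9.6],0,8.5]]'
python3 -m creep '[[[0,0,-0.5],0,4.5],[[0,0,-0.5],0,4.5],[[0,0,-0.5],0,4.5],[[0,0,-0.5],0,4.5],[[0,0,-0.5],0,4.5]]' 50
```

```text
time: 2.05
position: [0.5868, -0.0156, 0.1043]
orientation: [[1.0, -0.029, -0.0], [-0.029, -1.0, -0.001], [-0.0, 0.001, -1.0]]
force: [0.8, -0.4, -1.2]
opening: 0.0848
gripper_force: 0.0
time: 2.55
position: [0.5865, -0.0149, 0.0098]
orientation: [[1.0, -0.028, -0.002], [-0.028, -1.0, -0.0], [-0.002, 0.0, -1.0]]
force: [0.6, -0.3, -0.1]
opening: 0.0847
gripper_force: 0.0
time: 3.05
position: [0.5881, -0.0136, 0.0066]
orientation: [[1.0, -0.026, 0.002], [-0.026, -1.0, -0.001], [0.002, 0.001, -1.0]]
force: [-0.1, -0.2, 5.9]
opening: 0.0488
gripper_force: 53.6
```

```bash
python3 -m creep '[[[0,0,1],0,4.5],[[0,0,2],0,4.5],[[-2,0,2.2],0,4.5],[[-5,0,2.2],0,4.5],[[-8,0,2.2],0,4.5]]'
python3 -m creep '[[[-3,0,0],0,4.5],[[-5,0,2],0,4.5],[[-6,0,5],0,4.5],[[-6,0,9],0.1,4.5],[[-6,0,12],0.2,4.5]]'
python3 -m creep '[[[0,0,0],0.14,4.5],[[0,0,0],0.28,4.5],[[0,0,0],0.42,4.5],[[0,0,0],0.56,4.5],[[0,0,0],0.7,4.5]]'
python3 -m creep '[[[0,0,0],0.14,4.5],[[0,0,0],0.28,4.5],[[0,0,0],0.42,4.5],[[0,0,0],0.56,4.5],[[0,0,0],0.7,4.5]]'
python3 -m creep '[[[0,0,0],0.14,4.5],[[0,0,0],0.28,4.5],[[0,0,0],0.42,4.5],[[0,0,0],0.56,4.5],[[0,0,0],0.7,4.5]]'
python3 -m creep '[[[0,0,0],0.14,4.5],[[0,0,0],0.28,4.5],[[0,0,0],0.42,4.5],[[0,0,0],0.56,4.5],[[0,0,0],0.7,4.5]]'
```

```text
time: 3.55
position: [0.5067, -0.0134, 0.028]
orientation: [[1.0, -0.026, 0.001], [-0.026, -1.0, -0.0], [0.001, 0.0, -1.0]]
force: [-0.1, 0.5, -1.0]
opening: 0.0489
gripper_force: 52.8
time: 4.05
position: [0.4471, -0.0135, 0.15]
orientation: [[0.984, 0.177, 0.002], [0.177, -0.984, -0.0], [0.002, 0.001, -1.0]]
force: [1.0, -0.2, -0.9]
opening: 0.049
gripper_force: 52.6
time: 4.55
position: [0.447, -0.0134, 0.148]
orientation: [[0.637, 0.771, 0.001], [0.771, -0.637, -0.0], [0.0, 0.001, -1.0]]
force: [-0.2, 0.2, -1.2]
opening: 0.0489
gripper_force: 52.6
time: 5.05
position: [0.4471, -0.0134, 0.1479]
orientation: [[-0.009, 1.0, 0.001], [1.0, 0.009, -0.0], [-0.0, 0.001, -1.0]]
force: [-0.3, 0.6, -0.8]
opening: 0.0491
gripper_force: 52.6
time: 5.55
position: [0.4471, -0.0134, 0.1479]
orientation: [[-0.651, 0.759, 0.001], [0.759, 0.651, -0.0], [-0.0, 0.0, -1.0]]
force: [-0.4, -0.2, -1.9]
opening: 0.0489
gripper_force: 52.6
time: 6.05
position: [0.4471, -0.0134, 0.1479]
orientation: [[-0.987, 0.161, 0.001], [0.161, 0.987, 0.0], [-0.001, 0.0, -1.0]]
force: [-0.1, 0.1, -1.3]
opening: 0.0488
gripper_force: 52.6
```

```bash
python3 -m creep '[[[3.7,-2.4,0],0.12,4.5],[[7.4,-4.8,0],0.22,4.5],[[11,-7.2,0],0.224,4.5],[[14.6,-9.4,0],0.224,4.5],[[14.6,-9.4,-4],0.224,4.5]]'
python3 -m creep '[[[0,0,-4],0,4.5],[[0,0,-7.5],0,4.5],[[0,0,-9],0,4.5],[[0,0,-10],0,4.5],[[0,0,-10.1],0,4.5]]'
python3 -c "
from h import *
c=snap('wrist','w2')
cv2.imwrite('pics/w2b.png',cv2.resize(c['color'],(800,600)))"
```

```text
time: 6.55
position: [0.6043, -0.1127, 0.113]
orientation: [[-0.998, -0.054, 0.02], [-0.055, 0.998, -0.007], [-0.02, -0.008, -1.0]]
force: [0.5, -1.0, -1.4]
opening: 0.0487
gripper_force: 52.8
time: 7.05
position: [0.5935, -0.1075, 0.0067]
orientation: [[-0.998, -0.056, 0.0], [-0.056, 0.998, 0.0], [-0.0, 0.0, -1.0]]
force: [-0.0, -0.2, -0.9]
opening: 0.0491
gripper_force: 53.0
```

View pics/w2b.png

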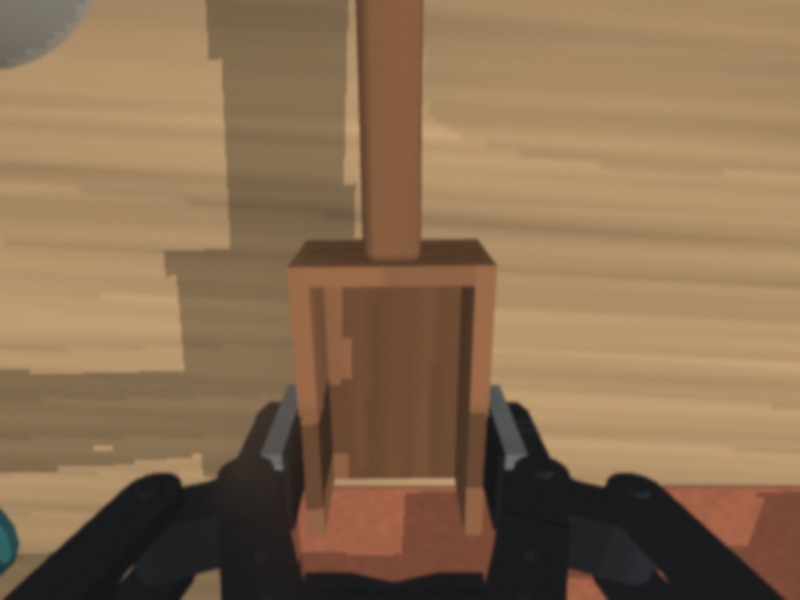

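```bash
python3 -c "
from h import *
W=load('w2'); g=lambda u,v,z:ray(W,(u+.5)*.64-.5,(v+.5)*.64-.5,z).round(4)
for a in ((290,266,.03),(495,266,.03),(366,262,.03),(421,258,.03),(360,80,.03),(422,80,.03),(307,535,.03),(482,535,.03)): print(a,g(*a))"
python3 -m creep '[[[0,0,-0.1],0,8.5],[[0,0,-0.1],0,8.5],[[0,0,-0.1],0,8.5],[[0,0,0],0,8.5],[[0,0,4],0,8.5]]'
python3 -m creep '[[[-1,0,4.5],0,8],[[-4,0,5],0,6],[[-8,-0.3,5],0,4],[[-11,-0.5,5],0,4],[[-11,-0.5,5],0,4]]'
```

```text
(290, 266, 0.03) [ 0.5416 -0.1347  0.03  ]
(495, 266, 0.03) [ 0.5389 -0.0863  0.03  ]
(366, 262, 0.03) [ 0.5396 -0.1168  0.03  ]
(421, 258, 0.03) [ 0.538  -0.1039  0.03  ]
(360, 80, 0.03) [ 0.5002 -0.1196  0.03  ]
(422, 80, 0.03) [ 0.4994 -0.1066  0.03  ]
(307, 535, 0.03) [ 0.6213 -0.1306  0.03  ]
(482, 535, 0.03) [ 0.6185 -0.0805  0.03  ]
time: 7.6
position: [0.5892, -0.1064, 0.0423]
orientation: [[-0.998, -0.056, -0.011], [-0.056, 0.998, 0.003], [0.01, 0.004, -1.0]]
force: [-0.2, -0.8, 0.3]
opening: 0.0852
gripper_force: 0.0
time: 8.1
position: [0.4782, -0.1116, 0.0964]
orientation: [[-0.998, -0.055, -0.005], [-0.055, 0.998, 0.001], [0.005, 0.002, -1.0]]
force: [0.6, 0.4, -0.3]
opening: 0.0402
gripper_force: 0.0
```

```bash
python3 -m creep '[[[0.3,-0.2,-4],0,4],[[0.3,-0.2,-7],0,4],[[0.3,-0.2,-8.6],0,4],[[0.3,-0.2,-9],0,4],[[0.3,-0.2,-9],0,4]]'
python3 -m creep '[[[0,0,0],0,1],[[0,0,0],0,1],[[0,0,0],0,1],[[0,0,0],0,1],[[0,0,0],0,1]]' 30
```

```text
time: 8.6
position: [0.4867, -0.1146, 0.0061]
orientation: [[-0.998, -0.056, -0.0], [-0.056, 0.998, 0.0], [0.0, 0.0, -1.0]]
force: [-0.1, -0.8, -1.0]
opening: 0.0402
gripper_force: 0.0
time: 9.1
position: [0.4872, -0.1148, 0.0072]
orientation: [[-0.998, -0.056, 0.003], [-0.056, 0.998, -0.001], [-0.002, -0.001, -1.0]]
force: [0.8, -0.8, 4.7]
opening: 0.0135
gripper_force: 34.2
```

```bash
python3 -m creep '[[[2,0.1,0],0,1],[[4,0.2,0],0,1],[[6,0.3,0],0,1],[[8,0.4,0],0,1],[[9.5,0.5,0],0,1]]'
python3 -m creep '[[[1,0.1,0],0,1],[[1.6,0.1,0],0,1],[[1.7,0.1,0],0,1],[[1.7,0.1,0],0,1]]'
```

```text
time: 9.6
position: [0.5804, -0.1094, 0.0066]
orientation: [[-0.998, -0.057, -0.003], [-0.057, 0.998, 0.0], [0.003, 0.0, -1.0]]
force: [-4.7, -0.7, 5.6]
opening: 0.0133
gripper_force: 34.7
time: 10.0
position: [0.597, -0.1083, 0.0066]
orientation: [[-0.998, -0.057, -0.002], [-0.057, 0.998, 0.0], [0.002, 0.001, -1.0]]
force: [-2.8, 0.4, 4.5]
opening: 0.0135
gripper_force: 34.6
```

```bash
python3 -m creep '[[[0,0,0],0,4],[[0,0,0],0,4],[[0,0,0],0,4],[[-2,-0.1,0],0,4],[[-2,-0.1,4],0,4]]'
python3 -m creep '[[[-1,0,5],0,4],[[-2.5,0,10],0,4],[[-3,2,14],-0.12,5],[[-4,6,15],-0.25,6],[[-5,10.5,15],-0.39,6]]'
python3 -m creep '[[[-1,4.6,0],-0.14,6],[[-2,9.2,0],-0.28,6],[[-3,13.8,0],-0.42,6],[[-4,18.4,0],-0.56,6],[[-5,23,0],-0.7,6]]'
python3 -m creep '[[[-1,4,0],-0.14,6],[[-1.5,8,0],-0.28,6],[[-1.8,11,0],-0.42,6],[[-1.8,11,0],-0.48,6],[[-1.8,11,0],-0.48,6]]'
python3 -c "
from h import *
c=snap('wrist','w3');d=snap('scene','s3')
cv2.imwrite('pics/w3b.png',np.hstack([cv2.resize(c['color'],(400,300)),cv2.resize(d['color'][130:322,240:496],(400,300))]))"
```

```text
time: 10.5
position: [0.5706, -0.1076, 0.0412]
orientation: [[-0.998, -0.056, -0.016], [-0.056, 0.998, 0.005], [0.016, 0.006, -1.0]]
force: [-0.5, 0.1, -0.5]
opening: 0.0399
gripper_force: 0.0
time: 11.0
position: [0.5298, -0.0046, 0.1993]
orientation: [[-0.942, 0.335, 0.007], [0.335, 0.942, -0.001], [-0.007, 0.001, -1.0]]
force: [0.3, 1.1, -0.4]
opening: 0.0601
gripper_force: 0.0
time: 11.5
position: [0.4801, 0.2165, 0.1963]
orientation: [[-0.532, 0.847, 0.0], [0.847, 0.532, 0.0], [-0.0, 0.0, -1.0]]
force: [0.1, -0.5, 0.4]
opening: 0.06
gripper_force: 0.0
time: 12.0
position: [0.4623, 0.3257, 0.1959]
orientation: [[-0.088, 0.996, -0.001], [0.996, 0.088, -0.001], [-0.0, -0.001, -1.0]]
force: [-0.3, 0.4, -0.2]
opening: 0.0604
gripper_force: 0.0
```

View pics/w3b.png

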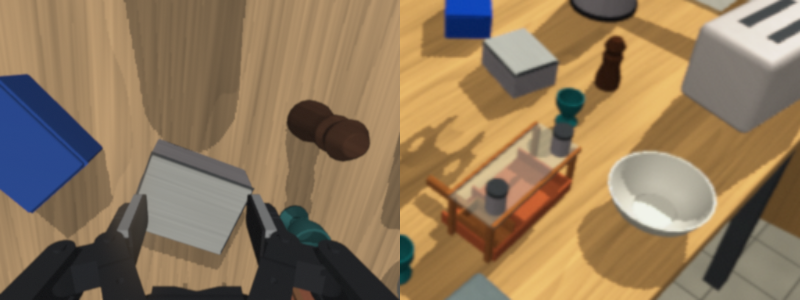

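```bash
python3 -m creep '[[[-0.3,1.1,-4],-0.03,6],[[-0.3,1.1,-9],-0.03,6],[[-0.3,1.1,-13.5],-0.03,6],[[-0.3,1.1,-17],-0.03,6],[[-0.3,1.1,-18.2],-0.03,6]]'
python3 -m creep '[[[0,-0.5,0],0,6],[[0.1,-1.5,0],0,6],[[0.1,-2.5,0],0,6],[[0.2,-3.5,0],0,6],[[0.2,-4.5,0],0,6]]'
python3 -m creep '[[[0.1,-1,0],0,6],[[0.1,-2,0],0,6],[[0.2,-3,0],0,6],[[0.2,-4,0],0,6],[[0.3,-5,0],0,6]]'
python3 -c "
from h import *
c=snap('wrist','w4');d=snap('side','d4')
cv2.imwrite('pics/w4b.png',np.hstack([cv2.resize(c['color'],(400,300)),cv2.resize(d['color'][110:302,100:356],(400,300))]))"
```

```text
time: 12.6
position: [0.4575, 0.3335, 0.0109]
orientation: [[-0.056, 0.998, -0.006], [0.998, 0.056, -0.004], [-0.003, -0.006, -1.0]]
force: [-0.7, -0.2, -0.3]
opening: 0.0603
gripper_force: 0.0
time: 13.1
position: [0.4627, 0.2907, 0.0158]
orientation: [[-0.055, 0.998, 0.003], [0.998, 0.055, 0.002], [0.002, 0.003, -1.0]]
force: [-1.2, 3.3, 1.3]
opening: 0.0601
gripper_force: 0.0
time: 13.6
position: [0.465, 0.2402, 0.0144]
orientation: [[-0.056, 0.998, 0.0], [0.998, 0.056, 0.0], [0.0, 0.0, -1.0]]
force: [-1.4, 4.2, 0.7]
opening: 0.06
gripper_force: 0.0
```

View pics/w4b.png

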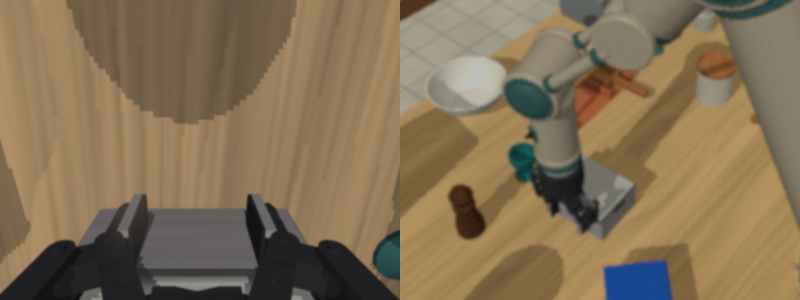

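```bash
python3 -c "
from h import *
W=load('w4')
for u,v,z in ((180,208.5,0),(220,208.5,0),(103,209,0),(288,209,0),(180,268,.064)): print(ray(W,(u+.5)*1.28-.5,(v+.5)*1.28-.5,z).round(4))"
python3 -m creep '[[[0.1,-1,0],0,6],[[0.1,-2,0],0,6],[[0.2,-3,0],0,6],[[0.2,-4,0],0,6],[[0.3,-5,0],0,6]]'
python3 -m creep '[[[0.1,-1,0],0,6],[[0.1,-2,0],0,6],[[0.2,-3,0],0,6],[[0.2,-4,0],0,6],[[0.3,-5,0],0,6]]'
python3 -m creep '[[[0.1,-1,0],0,6],[[0.1,-2,0],0,6],[[0.2,-3,0],0,6],[[0.2,-4,0],0,6],[[0.2,-4.3,0],0,6]]'
```

```text
[0.453  0.2272 0.    ]
[0.4806 0.2287 0.    ]
[0.3998 0.2238 0.    ]
[0.5276 0.2309 0.    ]
[0.4565 0.2366 0.064 ]
time: 14.2
position: [0.4676, 0.19, 0.0143]
orientation: [[-0.056, 0.998, -0.0], [0.998, 0.056, -0.0], [-0.0, -0.0, -1.0]]
force: [-1.0, 3.8, 0.4]
opening: 0.0598
gripper_force: 0.0
time: 14.7
position: [0.4706, 0.14, 0.0143]
orientation: [[-0.056, 0.998, -0.0], [0.998, 0.056, -0.0], [0.0, -0.0, -1.0]]
force: [-0.3, 3.5, -0.2]
opening: 0.0598
gripper_force: 0.0
time: 15.2
position: [0.4729, 0.0968, 0.0143]
orientation: [[-0.055, 0.998, 0.0], [0.998, 0.055, -0.0], [-0.0, 0.0, -1.0]]
force: [0.0, 3.1, -0.9]
opening: 0.06
gripper_force: 0.0
```

```bash
python3 -m creep '[[[0.1,-1,0],0,6],[[0.1,-2,0],0,6],[[0.2,-3,0],0,6],[[0.2,-4,0],0,6],[[0.3,-4.7,0],0,6]]'
python3 -m creep '[[[0,0,0],0,6],[[0,1.5,0],0,6],[[-0.5,2.5,3],0,6],[[-2,2.5,8],0,6],[[-4,2.5,13],-0.1,6]]'
python3 -m creep '[[[-4,-1,3],-0.14,6],[[-8,-3,3],-0.28,6],[[-11,-5,3],-0.42,6],[[-14,-7,3],-0.56,6],[[-16,-8,3],-0.7,6]]'
python3 -m creep '[[[0,-1,0],-0.14,6],[[0,-2,0],-0.28,6],[[0,-3,0],-0.42,6],[[0,-3,0],-0.56,6],[[0,-3,0],-0.7,6]]'
python3 -m creep '[[[0,0,0],-0.07,6],[[0,0,0],-0.07,6]]'
python3 -c "
from h import *
c=snap('wrist','w5')
cv2.imwrite('pics/w5b.png',cv2.resize(c['color'],(800,600)))"
```

```text
time: 15.7
position: [0.4755, 0.05, 0.0143]
orientation: [[-0.056, 0.998, -0.001], [0.998, 0.056, 0.0], [0.0, -0.001, -1.0]]
force: [-0.5, 3.7, 0.7]
opening: 0.0602
gripper_force: 0.0
time: 16.2
position: [0.4379, 0.0755, 0.1397]
orientation: [[0.045, 0.999, -0.001], [0.999, -0.045, -0.001], [-0.001, -0.001, -1.0]]
force: [1.6, -1.1, -0.3]
opening: 0.0598
gripper_force: 0.0
time: 16.7
position: [0.2755, -0.0052, 0.1686]
orientation: [[0.681, 0.732, -0.001], [0.732, -0.681, -0.002], [-0.002, 0.001, -1.0]]
force: [0.8, 0.3, -0.4]
opening: 0.0599
gripper_force: 0.0
time: 17.2
position: [0.2778, -0.0349, 0.1688]
orientation: [[0.993, 0.12, -0.0], [0.12, -0.993, -0.001], [-0.0, 0.001, -1.0]]
force: [-0.6, 0.3, -0.7]
opening: 0.0596
gripper_force: 0.0
time: 17.4
position: [0.2778, -0.0346, 0.1687]
orientation: [[0.998, 0.057, -0.0], [0.057, -0.998, -0.001], [-0.0, 0.001, -1.0]]
force: [-0.3, 0.3, -0.6]
opening: 0.0603
gripper_force: 0.0
```

View pics/w5b.png

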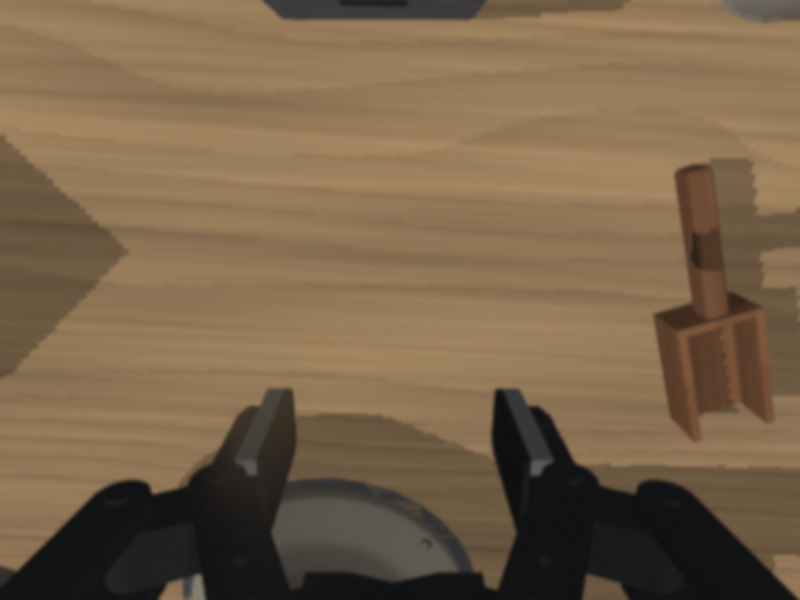

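```bash
python3 -c "
from h import *
W=load('w5');P=[ray(W,(u+.5)*.64-.5,(v+.5)*.64-.5,0) for u,v in ((283,19.5),(472,19.5))]
t=.056;R=np.array([[np.cos(t),np.sin(t)],[-np.sin(t),np.cos(t)]])
for p in P: print(p.round(4),(R@(p[:2]-[.642,-.0045])).round(4))
for q in ([-.04-.012-.175,0],[-.052,0]): print(R.T@q+[.642,-.0045])"
```

```text
[0.4082 0.0321 0.    ] [-0.2313  0.0497]
[ 0.414  -0.0686  0.    ] [-0.2313 -0.0513]
[ 0.41535584 -0.01720536]
[ 0.59008151 -0.00741048]
```

```bash
python3 -m creep '[[[3,0.5,-4],0,6],[[6,1,-8],0,6],[[8.5,1.4,-12],0,6],[[8.7,1.5,-14.5],0,6],[[8.7,1.5,-15.4],0,6]]'
python3 -m creep '[[[1,0.05,0],0,6],[[2,0.1,0],0,6],[[3,0.15,0],0,6],[[4,0.2,0],0,6],[[5,0.3,0],0,6]]'
python3 -m creep '[[[1,0.05,0],0,6],[[2,0.1,0],0,6],[[3,0.15,0],0,6],[[4,0.2,0],0,6],[[5,0.3,0],0,6]]'
python3 -m creep '[[[1,0.05,0],0,6],[[2,0.1,0],0,6],[[3,0.15,0],0,6],[[4,0.2,0],0,6],[[5,0.3,0],0,6]]'
```

```text
time: 17.95
position: [0.3639, -0.0187, 0.0125]
orientation: [[0.998, 0.06, -0.005], [0.06, -0.998, 0.001], [-0.005, -0.001, -1.0]]
force: [-1.6, -0.3, 0.8]
opening: 0.06
gripper_force: 0.0
time: 18.45
position: [0.4143, -0.016, 0.0152]
orientation: [[0.998, 0.057, -0.002], [0.057, -0.998, 0.0], [-0.002, -0.0, -1.0]]
force: [-4.4, 0.4, 1.1]
opening: 0.0602
gripper_force: 0.0
time: 18.95
position: [0.4658, -0.0131, 0.0146]
orientation: [[0.998, 0.057, -0.0], [0.057, -0.998, -0.0], [-0.0, 0.0, -1.0]]
force: [-5.1, -0.7, 1.7]
opening: 0.0599
gripper_force: 0.0
time: 19.45
position: [0.5161, -0.0102, 0.0147]
orientation: [[0.998, 0.057, 0.0], [0.057, -0.998, -0.0], [0.0, 0.0, -1.0]]
force: [-4.1, -0.6, 1.1]
opening: 0.06
gripper_force: 0.0
```

```bash
python3 -m creep '[[[1,0.05,0],0,6],[[2,0.1,0],0,6],[[3,0.15,0],0,6],[[4,0.2,0],0,6],[[5,0.3,0],0,6]]'
python3 -m creep '[[[0.5,0,0],0,6],[[1,0.05,0],0,6],[[1.5,0.1,0],0,6],[[1.9,0.1,0],0,6],[[1.9,0.1,0],0,6]]'
```

```text
time: 19.95
position: [0.566, -0.0071, 0.0147]
orientation: [[0.998, 0.057, 0.0], [0.057, -0.998, -0.0], [0.0, 0.0, -1.0]]
force: [-1.6, -1.2, 0.7]
opening: 0.0604
gripper_force: 0.0
time: 20.45
position: [0.5855, -0.0062, 0.0148]
orientation: [[0.998, 0.057, 0.002], [0.057, -0.998, -0.0], [0.002, 0.0, -1.0]]
force: [-0.9, -0.3, -0.3]
opening: 0.0606
gripper_force: 0.0
```

```bash
python3 -m creep '[[[0.2,0,0],0,6],[[0.4,0,0],0,6],[[0.6,0,0],0,6]]'
```

```text
time: 20.75
position: [0.5897, -0.0061, 0.0147]
orientation: [[0.998, 0.057, -0.001], [0.057, -0.998, 0.0], [-0.001, -0.0, -1.0]]
force: [-4.1, 0.6, 1.3]
opening: 0.0601
gripper_force: 0.0
```

```bash
python3 -m creep '[[[0.2,0,0],0,6],[[0.3,0,0],0,6],[[0.3,0,0],0,6]]'
python3 -m creep '[[[0,0,0],0,6],[[-3,-0.2,0],0,6],[[-7,-0.4,1],0,6],[[-10,-0.5,6],0,6],[[-12,-0.5,11],0,6]]'
python3 -m creep '[[[0,0,4.8],0,6],[[0,0,9],0,6],[[0,0,12],0,6],[[0,0,12],0,6]]'
python3 -c "
from h import *
c=snap('wrist','w6');d=snap('scene','s6')
cv2.imwrite('pics/w6b.png',np.vstack([cv2.resize(c['color'],(800,600))[0:330],cv2.resize(d['color'][200:300,240:420],(486,270),interpolation=cv2.INTER_CUBIC)[:, :].copy() if 0 else cv2.copyMakeBorder(cv2.resize(d['color'][200:300,240:420],(486,270),interpolation=cv2.INTER_CUBIC),0,0,0,314,0)]))"
```

```text
time: 21.05
position: [0.5918, -0.0061, 0.0145]
orientation: [[0.998, 0.057, -0.003], [0.057, -0.998, -0.0], [-0.003, -0.0, -1.0]]
force: [-5.9, -0.6, 2.6]
opening: 0.0605
gripper_force: 0.0
time: 21.55
position: [0.4768, -0.0111, 0.1137]
orientation: [[0.998, 0.057, -0.001], [0.057, -0.998, 0.0], [-0.001, -0.0, -1.0]]
force: [1.7, -1.3, 1.1]
opening: 0.0599
gripper_force: 0.0
time: 21.95
position: [0.4829, -0.0118, 0.2393]
orientation: [[0.998, 0.057, 0.016], [0.057, -0.998, -0.002], [0.015, 0.003, -1.0]]
force: [0.6, -0.1, 0.8]
opening: 0.0594
gripper_force: 0.0
```

View pics/w6b.png

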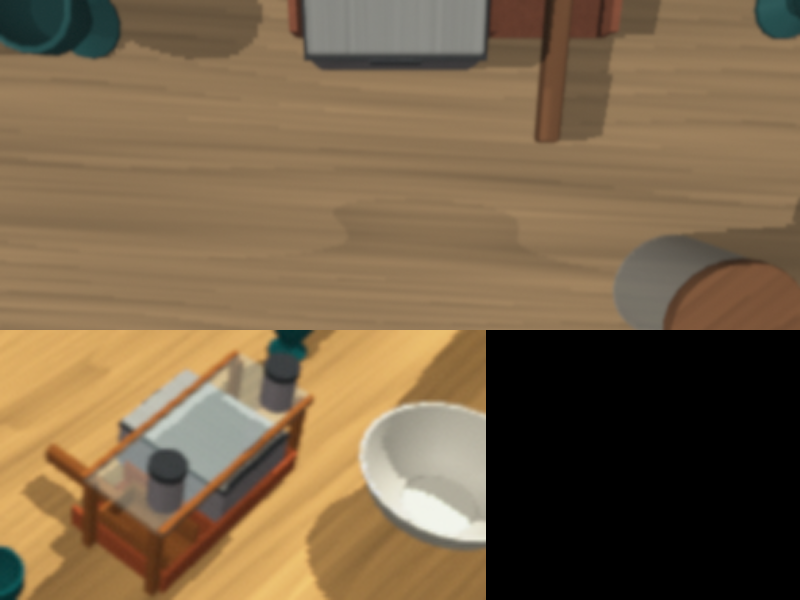

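```bash
python3 -c "
from h import *
W=load('w6');t=.056;R=np.array([[np.cos(t),np.sin(t)],[-np.sin(t),np.cos(t)]])
for u,v,z in ((323,68,0),(470,68,0),(305,56,.064),(487,54,.064),(536,138,.03),(560,139,.03),(545,20,.03),(569,20,.03),(290,34,.025),(620,37,.025)):
    p=ray(W,(u+.5)*.64-.5,(v+.5)*.64-.5,z);print(z,p.round(4),(R@(p[:2]-[.642,-.0045])).round(4))"
```

```text
0 [0.6004 0.0423 0.    ] [-0.0389  0.049 ]
0 [ 0.606  -0.0571  0.    ] [-0.0389 -0.0505]
0.064 [0.5998 0.0442 0.064 ] [-0.0394  0.051 ]
0.064 [ 0.6066 -0.0574  0.064 ] [-0.0383 -0.0509]
0.03 [ 0.5636 -0.1003  0.03  ] [-0.0837 -0.0912]
0.03 [ 0.5638 -0.1159  0.03  ] [-0.0843 -0.1069]
0.03 [ 0.632 -0.096  0.03 ] [-0.0151 -0.0908]
0.03 [ 0.6328 -0.1105  0.03  ] [-0.0151 -0.1054]
0.025 [0.6162 0.0598 0.025 ] [-0.0221  0.0657]
0.025 [ 0.6262 -0.1453  0.025 ] [-0.0237 -0.1397]
```

```bash
python3 -c "
from h import *
print(sign_off())"
```

```text
the job is handed in; nothing more can be done
None
```

I handed in the job at about 22 s of the 72 s allowed, and sign-off gave no pass/fail verdict: the final images put the caddy square in the wide bay (x about 26 mm, y about 0) and the scoop straight in the lane, bowl in (x about 6 mm, y about -98 mm), with everything let go and no sign that any bystander was touched.

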